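# Release a clamped grille part and lay it in the tray

### The arm

A 7-joint arm with a two-finger parallel gripper is mounted at the origin on a cart in front of the work surface, level with it; the furniture and walls round the work are solid. World frame = base frame: x ahead of the robot, y to its left, z up, the work surface at z = 0. Lengths are in m, angles in rad, forces in N, time in s.
With the tool pointing down it reaches from about 0.425 to 0.825 m from the base axis. Payload 3.6 kg.
Tool frame: the origin (TCP) lies between the finger pads; the fingertips stand manip.tips_ahead ahead of it and the grasp point (between the pads) lies 6 mm ahead of it (manip.tips_ahead is the distance from the TCP to the fingertips, in m); z points along the fingers, y is the direction in which the jaws open and shut (so a half turn about z gives the same grasp; the last joint's range is limited). The gripper opens to 93 mm and grips with 3 to 60 N. Pads are 15 mm wide; open, the fingers measure 128 mm over their backs; the gripper's body (75 mm by 188 mm) begins 65 mm behind the grasp point.
Start: joints at [1.139, 0.615, -0.013, 1.423, 0.008, 1.103, -0.04], TCP at [0.257, -0.597, 0.244] pointing down, gripper open.
Joint ranges: [-3.12, 3.12], [-0.3, 2.06], [-1.34, 1.32], [0.26, 2.42], [-1.36, 4.5], [0.01, 1.98], [-2.84, 2.84]. Speed limits (rad/s): [2.79, 2.79, 3.14, 3.14, 3.14, 3.14, 3.14].

### API

Orientations are given as a rotation vector (axis times angle).
In Python, from plant import manip, get_image gives the robot as it stands.
- The arm moves only by the tool step_arm, never from a script. Its argument "steps" is text: rows parted by semicolons, each of 7 numbers parted by spaces: the closure, from -1 (fully open) to 1 (shut), then the shift along the tool's x, y, z in units of 40 mm (1.0 is 40 mm), then the turn, a rotation vector about the tool's x, y, z in units of 10 degrees (1.0 is 10 degrees). In form: claw tx ty tz rx ry rz; .... A call has 1 to 20 rows; each row shifts and turns the commanded pose from where the row before left it, along the tool's axes as they then stand; what a row does not reach is not made up. A row lasts 1/8 s, in which the tool goes at most 62.5 mm and 10.7 degrees, less where a joint would pass 70% of its speed; a pose out of reach is approached as far as the arm can. A call is refused whole if a number of a shift passes 1 or a number of a turn 1, either way. A call with a gripper value outside its range is refused whole. The fingers move at their own pace and stop on an object; "squeeze" is the grip in N (left out, the last holds). Time passes only in rows, so rows that do not move let the fingers close. It gives the time, the measured TCP pose, the force and the opening at its end, in the units of the state.
- manip.read_state(): the state, without advancing time (a new reading comes with each control period).
- get_image(name): name is "scene" or "top" or "wrist"; returns a dict with "img" (384x512x3 uint8, red, green, blue), "fx", "fy", "cx", "cy" (pixels), "eye" and "rotation" of the camera in the world; the wrist camera has in their place "hand_eye" (4x4, takes a point from camera to tool coordinates, whose origin is the TCP and whose axes are the flange's). Camera axes: x right, y down, z forward; pixel columns grow to the right and rows downward; lengths in m; the calibration is good to about 2 mm. A picture is of the moment at which its call begins: read the wrist's pose just before it. There is no depth.
- manip.job_done(): hands the job in, once; it reports no verdict.
The state is a dict: "t": time; "qpos": joint angles; "dq": joint speeds; "joint_torque": joint torques, N m; "tcp_pos": TCP position; "eef_rot": TCP orientation; "ft_force": force on the tool from outside, world axes, zero at the start; "torque": the same for the moment, N m; "width": finger opening in m.
Only numpy, scipy, OpenCV 4.12 (cv2) and the standard library are available. Lean on these libraries where they do the work, as an engineer would, in place of code of your own. Each camera call takes 0.05 s, during which the arm holds its last target.

### The job

The grille part is finished: pinch the two side buttons of the fixture's clamp carriage together, draw the carriage fully back from the part and let the buttons spring out again so that it stays locked open. Then take the part out of the fixture and lay it flat, same side up, on the floor of the grey tray, setting it down rather than dropping it. Leave the other things on the bench where they are.

Things in the scene. Friction and masses are not known exactly. Their poses are not given: they have to be found in the camera images.
- fixture: Fixed aluminium fixture, base plate 240 x 80 x 8 mm. Origin: underside centre; x lengthwise, z up. At its -x end an end jaw 38 mm high with two cheeks holds the part, which lies along x on two rests 24 mm above the bench. On the +x half two notched side rails (tops 22 mm high, outer faces 34 mm from the centre line) guide the clamp carriage; end stop at x = 106 mm, 32 mm high.
- nest (a point): Point of the fixture where the underside centre of the part lies while it is held: 43.5 mm from the fixture's origin towards -x, 24 mm above the bench.
- carriage (a joint): Clamp carriage (block 45 x 26 mm, top 60 mm above the bench, between the buttons), in m: 0 = clamped, nose 10 mm over the part's end; grows along the fixture's +x, away from the part; 0.042 = at the end stop. Locked in notches at 0 and at the open end (0.039 to 0.042), with 2.5 mm play; between them it slides against 1.5 N of friction while both buttons are held in.
- carriage_grip (a point): Point midway between the two buttons, at the middle of their height (52 mm above the bench); moves with the carriage.
- button_a (a joint): Release button on the fixture's +y side, in m: 0 = out, 0.006 = fully in. Ribbed black pad 30 mm along x, 38 to 66 mm above the bench. Spring 4 N out, 7 N in; pressed over 3.5 mm it unlocks; springs fully out only in a notch. Over both pads 56 mm when out, 44 mm when both are in; beside the pads is free space above the rails.
- button_b (a joint): The same for the button on the fixture's -y side.
- part: The grille part held in the fixture: flat black frame 117 x 39 x 18 mm, about 22 g. Origin: underside centre; x along its length, z out of its top. Grip across the 39 mm width at mid-length; only the 8 mm base plate lies below and beside it there. It starts with its underside 24 mm above the bench and lifts straight out once the carriage is back.
- tray: Open grey tray fixed on the bench, outside 175 x 150 x 18 mm, walls 4 mm, inner floor 4 mm above the bench, empty. Origin: centre of its underside; x along the 175 mm side. (Storage bins hang over the bench beyond it: from 0.61 m ahead of the robot's base and left of its centre line, undersides 0.41 m above the bench. Keep the wrist on the robot's side of them.)
- hex_key_box: Box of hex keys, 22 x 92 x 24 mm, a bystander. Origin: centre of its underside.
- cutters: Side cutters, 40 x 162 x 12 mm, a bystander. Origin: centre of the underside.
- gauge: Pin gauge, 21 x 110 x 18 mm, a bystander. Origin: centre of its underside.
Not all that is in view belongs to the job. What is shaped like the part but yellow is not meant.

How it is judged:
On the way, in this order (a step that is already met when the one before it is completed fails the run):
1. both side buttons are pinched in together (value of joint each of button_a, button_b above 0.0035 m), for 0.1 s.
2. the carriage is fully back with both buttons sprung out, the part still in its place in the fixture (value of joint carriage above 0.037 m and value of joint each of button_a, button_b below 0.0012 m and distance between part and nest below 0.015 m), for 0.1 s.
At the end, for the whole second after the job is handed in: The carriage is locked open (at least 37 mm back, both buttons within 1.2 mm of fully out) and the part lies at rest on the tray's floor between its walls, same side up, flat within 0.08 rad and with its underside within 4 mm of the floor (value of joint carriage above 0.037 m and value of joint each of button_a, button_b below 0.0012 m and x of part in the frame of tray between -0.068 and 0.068 m and y of part in the frame of tray between -0.056 and 0.056 m and z of part in the frame of tray between 0.001 and 0.008 m and angle between part's own z axis and vertical below 0.08 rad and linear speed of part below 0.02 m/s); the robot touches nothing.
It fails at once if the part is dropped or flung into the tray (over 0.8 m/s just above its floor) (linear speed of part above 0.8 m/s and horizontal distance between part and tray below 0.09 m and z of part in the frame of tray below 0.034 m).
It fails at once if another thing on the bench is moved by more than 20 mm (distance of any of hex_key_box, cutters, gauge from where it was at the start of the episode above 0.02 m).
It also fails if it takes over 50 s, if anything falls off the work surface, if the arm or the gripper's body presses on something with over 40 N, if the wrist force passes 120 N, or if a joint passes its speed limit or range.

## Working session

There is one attempt and no reset: what is moved stays moved. The work goes in short steps, Python scripts to look and compute and a tool call to move; the robot and the scene stay as the last step left them, time stands still between calls to the robot, and variables do not carry over. Pictures are saved under pics/ and viewed, and the job is handed in when it is done.

Besides the shell and the picture viewer there is one more tool, called after "Request:" by a JSON object that holds its "name" and its "arguments", one argument or row to a line. step_arm: Moves the arm, as the interface text tells. Its arguments: {"type":"object","properties":{"steps":{"type":"string"},"squeeze":{"type":"number"}},"required":["steps"]}

```bash
mkdir -p pics; ls; python3 - <<'E'
from plant import manip,get_image
import cv2
print(manip.read_state()); print(manip.tips_ahead)
for n in("scene","top","wrist"):
    d=get_image(n); cv2.imwrite(f"pics/{n}0.png",d["img"][:,:,::-1]); print(n,{k:v for k,v in d.items() if k!="img"})
E
```

```text
pics
{'t': 0.0, 'qpos': array([ 1.13850943,  0.61592599, -0.01264877,  1.42492016,  0.00813145,
        1.10337689, -0.04041957]), 'dq': array([ 2.86734693e-04,  8.11098923e-04,  8.61816713e-04,  9.68030179e-05,
       -7.22041165e-04, -2.23390134e-05, -6.70886457e-04]), 'joint_torque': array([-5.66144183e-05, -4.58938158e+01,  2.08958387e-01, -1.65745425e+01,
       -6.12310530e-02,  2.04012275e-02,  2.35438520e-04]), 'tcp_pos': array([ 0.25630907, -0.59653144,  0.24246956]), 'eef_rot': array([-3.07465793e+00, -6.32672070e-01,  8.87799360e-04]), 'ft_force': array([ 0.15435818, -0.7855783 ,  0.01140926]), 'torque': array([ 0.01336558, -0.02222801,  0.02480778]), 'width': 0.09281172335228992}
0.025
scene {'fx': 380.86216003142977, 'fy': 380.86216003142977, 'cx': 257.63270799877955, 'cy': 197.5502288897887, 'eye': array([ 0.08749952, -0.10671156,  0.76286918]), 'rotation': array([-1.94503469,  1.77654865, -0.53794947])}
top {'fx': 379.51923608499476, 'fy': 379.51923608499476, 'cx': 255.19754755490027, 'cy': 195.28390683499939, 'eye': array([ 0.42859791, -0.07980269,  0.90358779]), 'rotation': array([-2.09059404,  2.15214034, -0.14514514])}
wrist {'fx': 345.2507729093874, 'fy': 345.2507729093874, 'cx': 258.68604067010864, 'cy': 192.60406761589257, 'hand_eye': array([[-1.47563603e-04, -9.66157917e-01, -2.57951270e-01,
         7.08490623e-02],
       [ 9.99999782e-01,  2.35405384e-05, -6.60231093e-04,
        -3.83150183e-04],
       [ 6.43959809e-04, -2.57951311e-01,  9.66157703e-01,
        -1.40400562e-01],
       [ 0.00000000e+00,  0.00000000e+00,  0.00000000e+00,
         1.00000000e+00]])}
```

View pics/scene0.png

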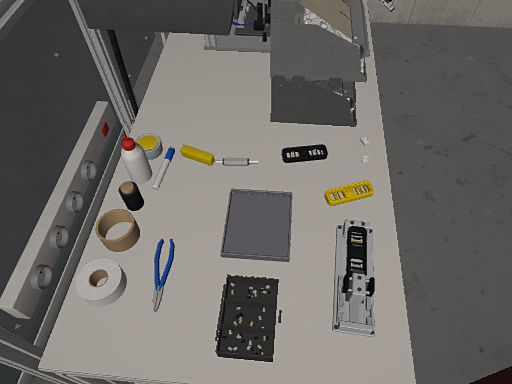

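View pics/top0.png

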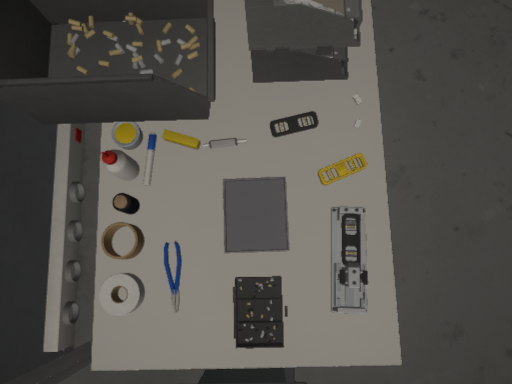

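View pics/wrist0.png

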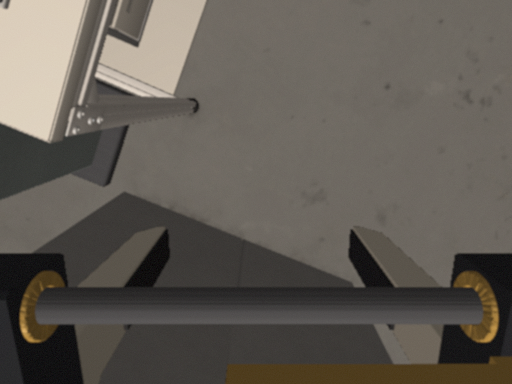

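The scene view shows the fixture at about (355,275) and the tray at about (258,224). In the top view they are at (349,260) and (256,215).

Things that could be taken for the part, by top-view pixel:
- black frame in the fixture at (351,238)
- loose black frame on the bench at (294,124)
- yellow frame at (343,169)
- black bin at (259,312)

I choose the black frame in the fixture and will check it in a close crop.

```bash
cat > h.py <<'E'
import numpy as np,cv2
from scipy.spatial.transform import Rotation as R
from plant import manip,get_image
def cam(d,s=None):
    K=np.array([[d["fx"],0,d["cx"]],[0,d["fy"],d["cy"]],[0,0,1]])
    if "eye" in d: return K,R.from_rotvec(d["rotation"]).as_matrix(),np.array(d["eye"])
    T=R.from_rotvec(s["eef_rot"]).as_matrix(); H=d["hand_eye"]
    return K,T@H[:3,:3],s["tcp_pos"]+T@H[:3,3]
def ray(c,u,v,z):
    K,Rm,e=c; r=Rm@np.linalg.solve(K,[u,v,1.]); return e+r*(z-e[2])/r[2]
def proj(c,p):
    K,Rm,e=c; q=K@(Rm.T@(np.asarray(p)-e)); return q[:2]/q[2]
E
python3 - <<'E'
from h import *
d=get_image("top"); im=d["img"][:,:,::-1]; c=cam(d)
cr=im[195:325,300:400]; cv2.imwrite("pics/topfix.png",cv2.resize(cr,None,fx=4.5,fy=4.5,interpolation=cv2.INTER_CUBIC))
d2=get_image("scene"); im2=d2["img"][:,:,::-1]
cv2.imwrite("pics/scfix.png",cv2.resize(im2[210:345,310:400],None,fx=4.4,fy=4.4,interpolation=cv2.INTER_CUBIC))
for p in [(333,207,.008),(366,207,.008),(333,311,.008),(367,311,.008),(224,178,.018),(287,178,.018),(289,250,.018),(225,252,.018)]: print(p,ray(c,*p).round(4))
E
```

```text
(333, 207, 0.008) [ 0.5448 -0.239   0.008 ]
(366, 207, 0.008) [ 0.5425 -0.3163  0.008 ]
(333, 311, 0.008) [ 0.3077 -0.2247  0.008 ]
(367, 311, 0.008) [ 0.306 -0.301  0.008]
(224, 178, 0.018) [0.6213 0.0176 0.018 ]
(287, 178, 0.018) [ 0.6163 -0.1326  0.018 ]
(289, 250, 0.018) [ 0.4468 -0.1304  0.018 ]
(225, 252, 0.018) [0.4462 0.0175 0.018 ]
```

View pics/topfix.png

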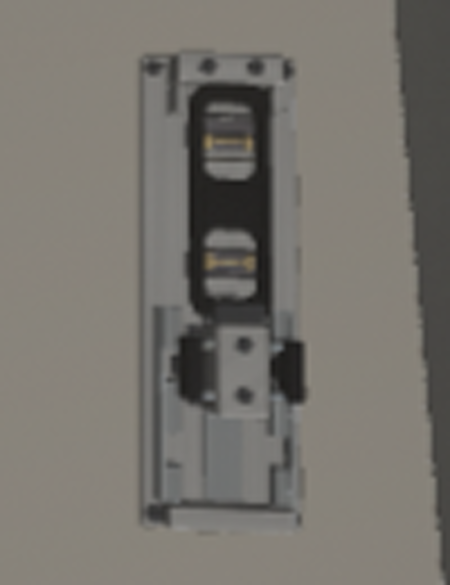

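View pics/scfix.png

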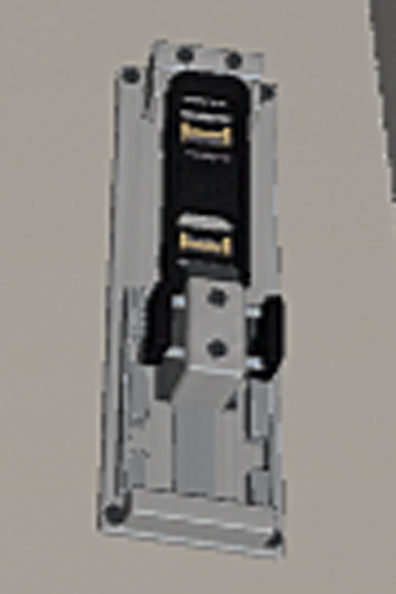

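```bash
python3 - <<'E'
from h import *
d=get_image("top"); c=cam(d); d2=get_image("scene"); c2=cam(d2)
f=lambda x,y:(300+x/4.5,195+y/4.5)
g=lambda x,y:(310+x/4.4,210+y/4.4)
print("blk top",ray(c,*f(242,370),.06), "scene", ray(c2,*g(216,323),.06))
print("screws top",[ray(c,*f(*p),.06).round(4) for p in((244,344),(245,396))])
print("screws sc",[ray(c2,*g(*p),.06).round(4) for p in((217,297),(217,348))])
print("pads top z.066",[ray(c,*f(*p),.066).round(4) for p in((180,328),(180,403),(305,340),(305,403))])
print("part corners z.042 top",[ray(c,*f(*p),.042).round(4) for p in((189,85),(271,85),(189,312),(271,310))])
# tray by mask in scene
for n,p in(("scene",[(229,189),(293,191),(290,260),(221,257)]),):
    P=[ray(c2,*q,.018).round(4) for q in p]; print(P,np.mean(P,0))
E
```

```text
blk top [ 0.38400201 -0.26512043  0.06      ] scene [ 0.38517042 -0.26527175  0.06      ]
screws top [array([ 0.3962, -0.2669,  0.06  ]), array([ 0.3718, -0.2657,  0.06  ])]
screws sc [array([ 0.3974, -0.2664,  0.06  ]), array([ 0.3737, -0.2651,  0.06  ])]
pads top z.066 [array([ 0.4047, -0.2357,  0.066 ]), array([ 0.3697, -0.2335,  0.066 ]), array([ 0.3976, -0.2946,  0.066 ]), array([ 0.3683, -0.2924,  0.066 ])]
part corners z.042 top [array([ 0.5241, -0.2522,  0.042 ]), array([ 0.5228, -0.2932,  0.042 ]), array([ 0.4116, -0.2451,  0.042 ]), array([ 0.4116, -0.2852,  0.042 ])]
[array([0.6171, 0.0239, 0.018 ]), array([ 0.6242, -0.1302,  0.018 ]), array([ 0.4428, -0.1315,  0.018 ]), array([0.4368, 0.0163, 0.018 ])] [ 0.530225 -0.055375  0.018   ]
```

The crop shows a black frame under the clamp nose with pads either side, so this is the right part. The two views put the grip point at (0.3845,-0.266) to within about 1.5 mm. The pad span measures 59 mm against 56 mm given, which fits. The fixture's yaw is about -3.5°, with its +x pointing towards the robot. I'll move above the carriage.

Request:
{"name": "step_arm", "arguments": {
  "steps": "-1 0 0 0 0 0 0.9; -1 0 0 0 0 0 0.9; -1 0 0 0 0 0 0.88; -1 0.3 -0.94 0.23 0 0 0; -1 0.3 -0.94 0.23 0 0 0; -1 0.3 -0.94 0.23 0 0 0; -1 0.3 -0.94 0.23 0 0 0; -1 0.3 -0.94 0.23 0 0 0; -1 0.3 -0.94 0.23 0 0 0; -1 0.3 -0.94 0.23 0 0 0; -1 0.3 -0.94 0.23 0 0 0; -1 0.3 -0.94 0.23 0 0 0; -1 0 0 0 0 0 0; -1 0 0 0 0 0 0"
}}

```text
t: 2.1
tcp_pos: [0.3854, -0.267, 0.1612]
eef_rot: [3.139, -0.098, 0.001]
ft_force: [0.0, 0.2, 0.8]
width: 0.0932
```

```bash
python3 - <<'E'
from h import *
s=manip.read_state(); d=get_image("wrist"); c=cam(d,s)
cv2.imwrite("pics/w1.png",d["img"][:,:,::-1])
M=R.from_rotvec(s["eef_rot"]).as_matrix(); print(s["tcp_pos"],M.round(3),s["t"])
print(proj(c,[.3845,-.266,.06]))
E
```

```text
[ 0.38535267 -0.26697578  0.16116294] [[ 0.998 -0.062  0.   ]
 [-0.062 -0.998 -0.001]
 [ 0.001  0.001 -1.   ]] 2.1
[257.67670216 202.04051676]
```

View pics/w1.png

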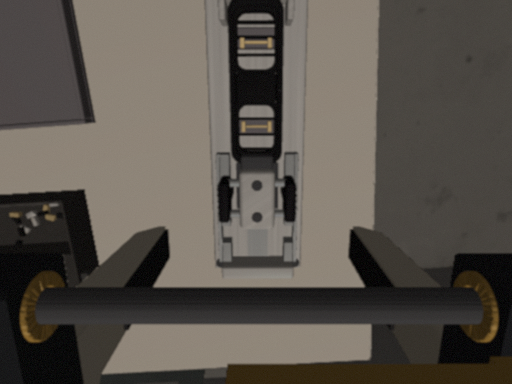

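The wrist view shows the carriage screws at (257,185) and (257,217), with the pads at (224,198) and (290,198). The projected grip point is at (257.7,202), so it agrees and the yaw is aligned. I'll descend and pinch.

Request:
{"name": "step_arm", "arguments": {
  "steps": "-1 0 0 0.8 0 0 0; -1 0 0 0.8 0 0 0; -1 0 0 0.6 0 0 0; -1 0 0 0.38 0 0 0; -1 0 0 0 0 0 0; 1 0 0 0 0 0 0; 1 0 0 0 0 0 0; 1 0 0 0 0 0 0; 1 0 0 0 0 0 0; 1 0 0 0 0 0 0; 1 0 0 0 0 0 0; 1 0 0 0 0 0 0",
  "squeeze": 20
}}

```text
t: 3.65
tcp_pos: [0.3855, -0.2657, 0.0582]
eef_rot: [-3.14, 0.097, -0.001]
ft_force: [-0.8, 1.6, 6.2]
width: 0.0427
```

The opening is 42.7 mm against 44 expected with both buttons in, so both are pressed. Now I'll draw the carriage back.

Request:
{"name": "step_arm", "arguments": {
  "steps": "1 0 0 0 0 0 0; 1 -0.15 0 0 0 0 0; 1 -0.15 0 0 0 0 0; 1 -0.15 0 0 0 0 0; 1 -0.15 0 0 0 0 0; 1 -0.15 0 0 0 0 0; 1 -0.15 0 0 0 0 0; 1 -0.1 0 0 0 0 0; 1 0 0 0 0 0 0"
}}

```text
t: 4.78
tcp_pos: [0.3453, -0.2633, 0.0581]
eef_rot: [-3.14, 0.097, -0.001]
ft_force: [0.8, 3.2, 7.0]
width: 0.0429
```

```bash
python3 - <<'E'
from h import *
s=manip.read_state(); print(s["tcp_pos"],s["ft_force"],s["width"])
d=get_image("wrist"); cv2.imwrite("pics/w2.png",d["img"][:,:,::-1])
d=get_image("scene"); cv2.imwrite("pics/s2.png",cv2.resize(d["img"][210:345,290:400,::-1],None,fx=4.4,fy=4.4,interpolation=cv2.INTER_CUBIC))
E
```

```text
[ 0.34529516 -0.26332265  0.05813402] [0.81837596 3.2324819  6.95445894] 0.04286906018068508
```

View pics/w2.png

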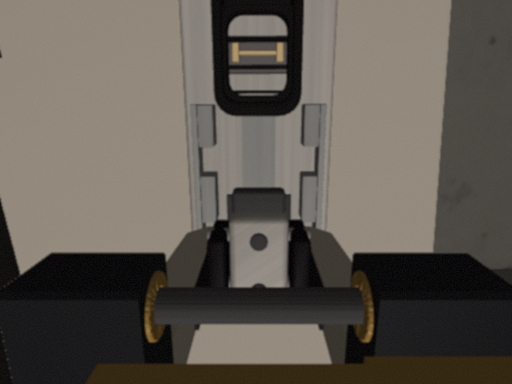

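The carriage has moved back 40 mm with the part still in place. The stop hasn't been felt yet, so I'll go a little further.

Request:
{"name": "step_arm", "arguments": {
  "steps": "1 -0.03 0 0 0 0 0; 1 0 0 0 0 0 0; 1 0 0 0 0 0 0"
}}

```text
t: 5.25
tcp_pos: [0.3447, -0.2633, 0.0581]
eef_rot: [-3.14, 0.096, -0.002]
ft_force: [0.2, 2.4, 7.2]
width: 0.0429
```

Request:
{"name": "step_arm", "arguments": {
  "steps": "1 -0.04 0 0 0 0 0; 1 0 0 0 0 0 0; 1 0 0 0 0 0 0"
}}

```text
t: 5.62
tcp_pos: [0.3435, -0.2632, 0.0581]
eef_rot: [3.14, -0.096, 0.003]
ft_force: [3.1, 2.7, 6.2]
width: 0.0431
```

The tool has travelled 42 mm and the x force has risen to 3 N, so the carriage is at the stop. I'll open the gripper and rise.

Request:
{"name": "step_arm", "arguments": {
  "steps": "1 0.02 0 0 0 0 0; -1 0 0 0 0 0 0; -1 0 0 0 0 0 0; -1 0 0 0 0 0 0; -1 0 0 0 0 0 0; -1 0 0 0 0 0 0; -1 0 0 0 0 0 0; -1 0 0 -0.5 0 0 0; -1 0 0 -0.8 0 0 0; -1 0 0 -0.9 0 0 0; -1 0 0 -0.4 0 0 0; -1 0 0 0 0 0 0"
}}

```text
t: 7.12
tcp_pos: [0.3439, -0.2639, 0.1626]
eef_rot: [3.139, -0.097, 0.004]
ft_force: [-0.7, 0.4, -1.0]
width: 0.093
```

```bash
python3 - <<'E'
from h import *
s=manip.read_state(); print(s["tcp_pos"],s["ft_force"],s["width"])
d=get_image("wrist"); c=cam(d,s);cv2.imwrite("pics/w3.png",d["img"][:,:,::-1])
d=get_image("top"); cv2.imwrite("pics/t3.png",cv2.resize(d["img"][195:325,300:400,::-1],None,fx=4.5,fy=4.5,interpolation=cv2.INTER_CUBIC))
E
```

```text
[ 0.34391981 -0.26387922  0.16260557] [-0.68202819  0.39219938 -1.00661241] 0.09303037761590018
```

View pics/w3.png

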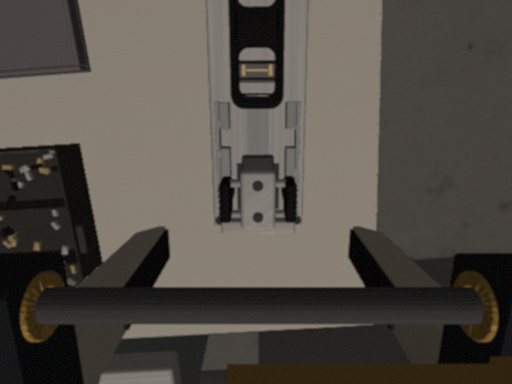

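The pads span 219–297 px, the same as before pinching (218–297), so they have sprung out. The screws sit at the same rows while the tool has moved 41.5 mm, so the carriage is locked open. I'll move over the part and measure its ends.

Request:
{"name": "step_arm", "arguments": {
  "steps": "-1 0.77 0 0 0 0 0; -1 0.77 0 0 0 0 0; -1 0.77 0 0 0 0 0; -1 0.77 -0.02 0 0 0 0; -1 0 0 0 0 0 0; -1 0 0 0 0 0 0"
}}

```text
t: 7.98
tcp_pos: [0.4647, -0.2701, 0.1604]
eef_rot: [-3.139, 0.098, 0.006]
ft_force: [0.1, 0.3, -1.3]
width: 0.0932
```

```bash
python3 - <<'E'
from h import *
s=manip.read_state(); print(s["tcp_pos"],s["eef_rot"])
d=get_image("wrist"); c=cam(d,s);cv2.imwrite("pics/w4.png",d["img"][:,:,::-1])
g=d["img"].max(2); m=(g<45).astype(np.uint8)
n,l,st,ce=cv2.connectedComponentsWithStats(m)
for i in range(1,n):
    if st[i,4]>300: print(st[i],ce[i].round(1))
print(proj(c,[.467,-.2705,.042]))
E
```

```text
[ 0.46465808 -0.27012208  0.16042576] [-3.13881827  0.09824865  0.00563411]
[  57    0   49  214 1557] [ 80.8 103.1]
[ 232  114   52  144 4658] [258.5 189. ]
[    0   230   512   154 23557] [234.  305.5]
[223 324  15  38 385] [230.7 341.3]
[282 324  13  37 375] [288.2 341.2]
[ 370  324   40   40 1182] [385.2 345.8]
[100 355  19  29 327] [109.9 373.1]
[259.52722369 191.05811401]
```

View pics/w4.png

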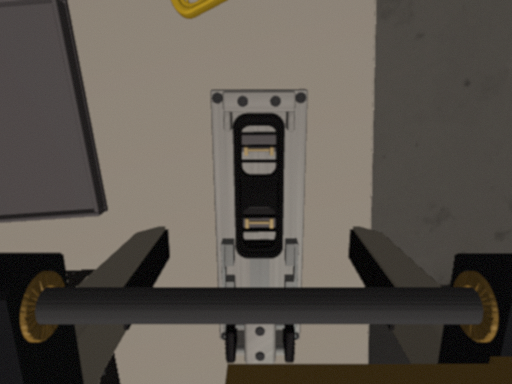

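The black frame spans rows 114–258 and columns 232–284, between the cheeks and clear of the carriage nose.

```bash
python3 - <<'E'
from h import *
s=manip.read_state()
d=get_image("wrist"); c=cam(d,s)
a=ray(c,258.5,114,.042);b=ray(c,258.5,257.5,.042);l=ray(c,232,188,.042);r=ray(c,284,188,.042)
print(a,b,np.linalg.norm(a-b),(a+b)/2,l,r,np.linalg.norm(l-r),(l+r)/2, s["tcp_pos"])
T=R.from_rotvec(s["eef_rot"]).as_matrix()
print("tool delta mm",T.T@((a+b)/2-s["tcp_pos"])*1e3)
print((T[:,2]))
E
```

```text
[ 0.52512241 -0.27365139  0.042     ] [ 0.41072144 -0.26638579  0.042     ] 0.11463145636520132 [ 0.46792193 -0.27001859  0.042     ] [ 0.47062203 -0.24963134  0.042     ] [ 0.46808463 -0.28980929  0.042     ] 0.04025799202230311 [ 0.46935333 -0.26972031  0.042     ] [ 0.46452436 -0.27033303  0.16076776]
tool delta mm [  3.73936915  -0.43252464 118.75711561]
[-3.04508120e-03  9.99605062e-04 -9.99994864e-01]
```

The part centre measures (0.468,-0.270), its length 115 mm (117 given) and its width 40 mm (39 given), so the measurement holds. I'll descend with the fingertips about 8 mm above the base plate and grip.

Request:
{"name": "step_arm", "arguments": {
  "steps": "-1 0.09 0 0.8 0 0 0; -1 0 0 0.8 0 0 0; -1 0 0 0.8 0 0 0; -1 0 0 0.4 0 0 0; -1 0 0 0.18 0 0 0; -1 0 0 0 0 0 0; 1 0 0 0 0 0 0; 1 0 0 0 0 0 0; 1 0 0 0 0 0 0; 1 0 0 0 0 0 0; 1 0 0 0 0 0 0; 1 0 0 0 0 0 0; 1 0 0 0 0 0 0",
  "squeeze": 12
}}

```text
t: 9.7
tcp_pos: [0.47, -0.2705, 0.0424]
eef_rot: [-3.14, 0.097, 0.0]
ft_force: [0.4, 0.8, -0.1]
width: 0.0387
```

The part is gripped at 38.7 mm, but the fingertips are 6.6 mm below its underside and would hit the tray floor first. I'll regrip 9 mm higher so the tips stay about 2 mm above the underside.

Request:
{"name": "step_arm", "arguments": {
  "steps": "-1 0 0 0 0 0 0; -1 0 0 0 0 0 0; -1 0 0 0 0 0 0; -1 0 0 -0.22 0 0 0; -1 -0.03 0 0 0 0 0; 1 0 0 0 0 0 0; 1 0 0 0 0 0 0; 1 0 0 0 0 0 0; 1 0 0 0 0 0 0; 1 0 0 0 0 0 0; 1 0 0 0 0 0 0; 1 0 0 0 0 0 0",
  "squeeze": 12
}}

```text
t: 11.2
tcp_pos: [0.4688, -0.2704, 0.0512]
eef_rot: [-3.14, 0.097, 0.0]
ft_force: [0.4, -0.2, -0.9]
width: 0.0385
```

Now I'll lift slowly and check.

Request:
{"name": "step_arm", "arguments": {
  "steps": "1 0 0 0 0 0 0; 1 0 0 -0.2 0 0 0; 1 0 0 -0.3 0 0 0; 1 0 0 -0.5 0 0 0; 1 0 0 -0.6 0 0 0; 1 0 0 -0.6 0 0 0; 1 0 0 -0.4 0 0 0; 1 0 0 0 0 0 0"
}}

```text
t: 12.2
tcp_pos: [0.4697, -0.271, 0.1573]
eef_rot: [3.138, -0.097, 0.006]
ft_force: [0.1, -0.4, -1.0]
width: 0.0389
```

```bash
python3 - <<'E'
from h import *
s=manip.read_state(); print(s["tcp_pos"],s["width"])
d=get_image("wrist"); c=cam(d,s);cv2.imwrite("pics/w5.png",d["img"][:,:,::-1])
T=R.from_rotvec(s["eef_rot"]).as_matrix()
print("tool delta mm",T.T@(np.array([.5315,-.056,.06])-s["tcp_pos"])*1e3)
E
```

```text
[ 0.46968941 -0.27104573  0.15725834] 0.03889737827848684
tool delta mm [  47.98203168 -218.62794628   97.0770127 ]
```

View pics/w5.png

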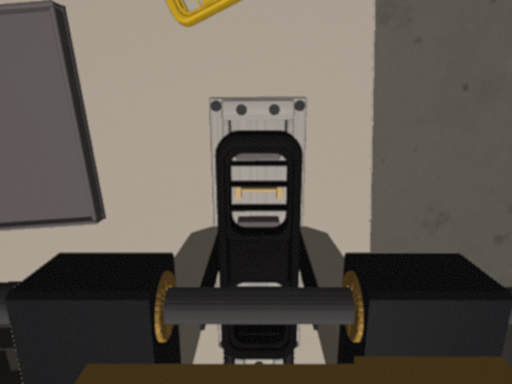

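The frame is held level and centred in the gripper (columns 217–302), clear of the fixture. I'll move over the tray.

Request:
{"name": "step_arm", "arguments": {
  "steps": "1 0.1 -0.4 0 0 0 0; 1 0.17 -0.7 0 0 0 0; 1 0.17 -0.8 0 0 0 0; 1 0.17 -0.8 0 0 0 0; 1 0.17 -0.8 0 0 0 0; 1 0.17 -0.8 0 0 0 0; 1 0.15 -0.7 0 0 0 0; 1 0.1 -0.47 0 0 0 0; 1 0 0 0 0 0 0; 1 0 0 0 0 0 0"
}}

```text
t: 13.5
tcp_pos: [0.5298, -0.0564, 0.1551]
eef_rot: [3.139, -0.1, -0.001]
ft_force: [-0.4, 0.0, -0.4]
width: 0.0392
```

```bash
python3 - <<'E'
from h import *
s=manip.read_state(); print(s["tcp_pos"],s["width"],s["eef_rot"])
d=get_image("wrist"); c=cam(d,s);cv2.imwrite("pics/w6.png",d["img"][:,:,::-1])
d=get_image("scene");cv2.imwrite("pics/s6.png",d["img"][:,:,::-1])
print(proj(c,[.619,-.056,.018]),proj(c,[.53,.018,.018]),proj(c,[.53,-.131,.018]))
E
```

```text
[ 0.52977689 -0.05635389  0.15507306] 0.03924427777463808 [ 3.13895122e+00 -9.96717741e-02 -1.26177508e-03]
[250.96815294  75.34450352] [169.69393293 193.74489161] [349.05854159 182.6222074 ]
```

View pics/w6.png

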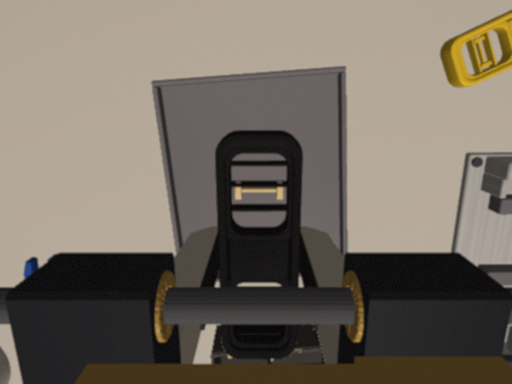

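View pics/s6.png

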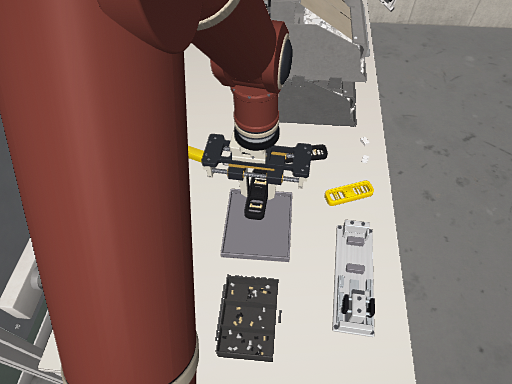

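The tray's far edge is at rows 68–82 and its side walls at about columns 170 and 345, where they were predicted. I'll descend, slowing near the floor.

Request:
{"name": "step_arm", "arguments": {
  "steps": "1 0 0 0.6 0 0 0; 1 0 0 0.8 0 0 0; 1 0 0 0.7 0 0 0; 1 0 0 0.5 0 0 0; 1 0 0 0.2 0 0 0; 1 0 0 0.1 0 0 0; 1 0 0 0 0 0 0; 1 0 0 0 0 0 0"
}}

```text
t: 14.6
tcp_pos: [0.5307, -0.0552, 0.04]
eef_rot: [3.14, -0.097, 0.002]
ft_force: [0.2, -0.0, -1.0]
width: 0.0388
```

Request:
{"name": "step_arm", "arguments": {
  "steps": "1 0 0 0.08 0 0 0; 1 0 0 0.07 0 0 0; 1 0 0 0.05 0 0 0; 1 0 0 0.03 0 0 0; 1 0 0 0 0 0 0; 1 0 0 0 0 0 0"
}}

```text
t: 15.35
tcp_pos: [0.5302, -0.055, 0.0311]
eef_rot: [-3.14, 0.097, -0.0]
ft_force: [-1.1, -0.4, 8.3]
width: 0.0392
```

The 8 N upward force at TCP z = 31 mm shows the part is on the floor. I'll open partway, staying clear of the walls, and rise.

Request:
{"name": "step_arm", "arguments": {
  "steps": "-0.3 0 0 0 0 0 0; -0.3 0 0 0 0 0 0; -0.3 0 0 0 0 0 0; -0.3 0 0 0 0 0 0; -0.3 0 0 0 0 0 0; -0.3 0 0 -0.3 0 0 0; -0.3 0 0 -0.6 0 0 0; -0.3 0 0 -0.8 0 0 0; -0.3 0 0 -0.8 0 0 0; -0.3 0 0 -0.6 0 0 0; -0.3 -0.5 0.8 0 0 0 0; -0.3 -0.5 0.8 0 0 0 0; -0.3 -0.5 0.8 0 0 0 0; -0.3 0 0 0 0 0 0; -0.3 0 0 0 0 0 0"
}}

```text
t: 17.23
tcp_pos: [0.4651, -0.1466, 0.1547]
eef_rot: [-3.14, 0.096, -0.002]
ft_force: [0.0, -1.1, -0.3]
width: 0.0607
```

```bash
python3 - <<'E'
from h import *
s=manip.read_state(); print(s["t"],s["tcp_pos"],s["width"],s["ft_force"])
for n in("wrist","top","scene"):
    d=get_image(n); cv2.imwrite(f"pics/{n}7.png",d["img"][:,:,::-1])
E
```

```text
17.225 [ 0.46507167 -0.14658608  0.15469496] 0.06065168842127437 [ 0.03136729 -1.10899822 -0.30021642]
```

View pics/wrist7.png

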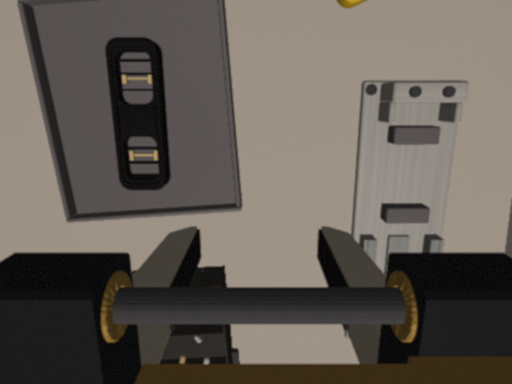

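View pics/scene7.png

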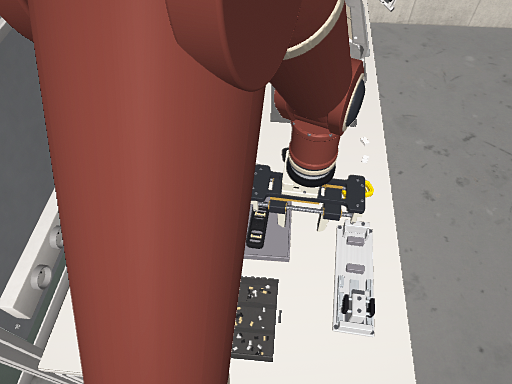

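View pics/top7.png

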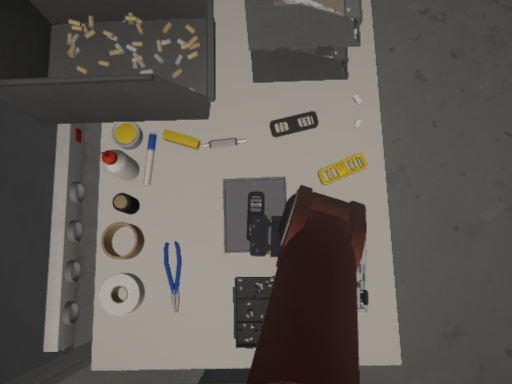

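The part lies flat in the tray, same side up (wrist view about (138,113)), between the walls, and the bystanders in view haven't moved. One last crop to check the carriage.

```bash
python3 - <<'E'
import cv2
im=cv2.imread("pics/scene7.png"); cv2.imwrite("pics/s7c.png",cv2.resize(im[210:345,310:400],None,fx=4.4,fy=4.4,interpolation=cv2.INTER_CUBIC))
E
```

```text
(no output)
```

View pics/s7c.png

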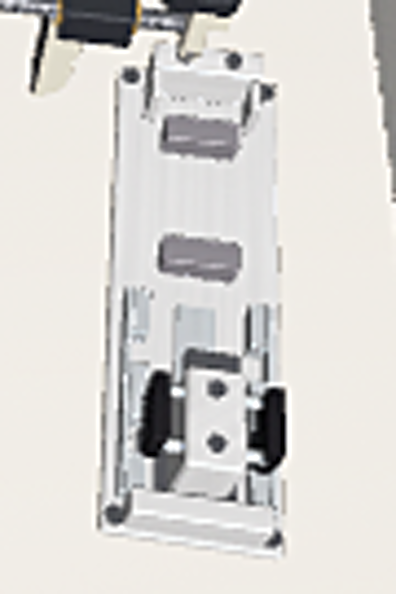

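The carriage is back near the end stop. The pads span 137–287 in the crop, against 140–285 before pinching, so both are out. I'll hand in.

```bash
python3 - <<'E'
from h import *
c=cam(get_image("scene"))
print([ray(c,310+217/4.4,210+y/4.4,.06).round(4) for y in(388,442)])
print(manip.job_done())
E
```

```text
[array([ 0.3556, -0.2641,  0.06  ]), array([ 0.332 , -0.2628,  0.06  ])]
the job is handed in; nothing more can be done
None
```

I pinched both buttons, drew the carriage back to its end stop and let the buttons spring out. I then lifted the part out, laid it in the grey tray and handed the job in at about 17 s of the 50 s. No verdict was reported.

**Carriage:** The last scene view puts it 41.7 mm back, and the gripper moved 41.5–42 mm. The pads show the same span as before the pinch (137–287 px against 140–285 px), so both buttons look fully out. I did not read the joint values directly.

**Part:** It lies flat, same side up, between the tray walls with its centre near the tray's. I lowered it slowly until the wrist force showed 8 N of floor contact, then released it.

**Bystanders:** None in view had moved. In the last top view the arm hid part of the bench. I compared these by eye and did not measure them.

**Disagreements:**
- The two fixed cameras differed by about 1–2 mm on the carriage and 2–3 mm on the tray.
- The part's length measured 115 mm against the 117 mm given.
- The first grip on the part put the fingertips below its underside. I regripped 9 mm higher before lifting so they would not hit the tray floor.

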